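# Move a cemented shoe sole under the drying lamp with a spatula

## Task

The long shoe sole is wet with cement, so nothing but the spatula may lift it: take the spatula, slide its blade under the sole between the rails of its rack, lift it and set it down centred and square on the two rails under the lamp bar of the lamp stand, going in from the open front. Then draw the spatula out and stand it back on its blade, flat on the bare bench. Never touch the sole with the gripper or arm or let it fall off, and leave the short half sole and everything else where they are.

Things in the scene. Friction and masses are not known exactly. Their poses are not given: they have to be found in the camera images.
- spatula: Spatula, 0.16 kg, standing on its blade on the bench. Origin: centre of the blade's underside; +x to the blade's tip. Blade 90 (x) x 46 (y) x 3 mm. From the blade's rear (x -43) a neck, then a wooden handle rise backwards (to -x) at 50 degrees above level in the plane y = 0, up to x -125, z 100 mm. Handle: flat-sided bar 16 mm wide in y (pinch these faces), 20 mm deep, 95 mm long.
- spatula_grip (a point): Middle of the wooden handle, where to hold it: at x = -96, y = 0, z = 65 mm in the spatula's frame; same axes as the spatula.
- sole: The long black shoe sole, rigid, 150 mm long (its y, toe at +y), 68 mm wide at the forepart, 46 at the waist, 54 at the heel, 6 mm thick, 0.09 kg. Origin: centre of its underside, near its centre of mass. It lies flat on rack_a, its length across the two rails.
- half_sole: The short black half sole, 98 by 68 by 6 mm, lying on rack_b. Not to be moved. Origin: centre of its underside.
- rack_a: Low steel rack holding the long sole, fixed. Origin: centre of its underside on the bench; +x points from its front to its back. Base plate 90 (x) x 170 (y) x 6 mm; two rails along x at y -40 and +40 mm, 6 mm thick, tops 22 mm above the bench: the space under the sole is 16 mm high, 74 mm wide, open at front and back.
- rack_b: A second rack of the same shape, holding the half sole, fixed. Same frame and sizes as rack_a.
- lamp_stand: Lamp stand, fixed: base, rails and frame as rack_a, plus a dark lamp bar bridging it at x -80 to -30 mm, 110 to 180 mm above the bench (tube under it down to 100), on posts at y -105 and +105 mm, 198 mm apart inside, x -65 to -45. The sole goes in under the bar from the front (-x side).
- seat (a point): Middle of the lamp stand between the rails at the height of their tops (22 mm above the bench), where the centre of the sole's underside should lie; axes as the lamp stand, the sole's length along its y (toe either way).
- bar_edge (a point): Middle of the lower front edge of the lamp bar, 110 mm above the bench, 80 mm in front of the stand's centre; axes as the lamp stand. With the blade's centre at the stand's centre the handle passes just below this edge, so a gripper there must lean back, body away from the bar.
- spool_1: Thread spool, 32 mm across, 56 mm high, standing. Origin under its centre.
- spool_2: Another thread spool, 32 mm across, 56 mm high. Origin under its centre.
- oil: Small oil bottle, 44 mm across, 110 mm high. Origin under its centre.
- cement: Jar of cement, 60 mm across, 100 mm high. Origin under its centre.
- hammer: Hammer lying on the bench, handle to its -x.
- brush: Brush lying on the bench, handle to its -x.
Mind the look-alikes: they are no part of the job. What is shaped like the spatula but turquoise is not meant.

How it is judged:
By the outcome, as a careful person would: the job done as asked, in the order asked, and still so for the second after the job is handed in, with the robot touching nothing.
It also fails if it takes over 67 s, if anything falls off the work surface, if the arm or the gripper's body presses on something with over 40 N, if the wrist force passes 120 N, or if a joint passes its speed limit or range.

## Robot

A 6-joint arm with a two-finger parallel gripper is mounted at the origin on the work surface. World frame = base frame: x ahead of the robot, y to its left, z up, the work surface at z = 0. Lengths are in m, angles in rad, forces in N, time in s.
With the tool pointing down it reaches from about 0.275 to 0.725 m from the base axis. Payload 15.9 kg.
Tool frame: the origin (TCP) lies at the very end of the fingers, on their centre line; the grasp point (between the pads) lies 19 mm behind it (ctrl.pinch_z is the distance from the TCP to the grasp point, in m); z points along the fingers, y is the line along which they close (so a half turn about z gives the same grasp; the last joint's range is limited). The gripper opens to 85 mm and grips with 20 to 120 N. Pads are 22 mm wide; open, the fingers measure 114 mm over their backs; the gripper's body (76 mm by 85 mm) begins 54 mm behind the grasp point. The pads swing forward as they close: fully open they stand 13 mm farther back than shut.
Start: joints at [1.132, 0.213, -0.034, 1.323, 0, 1.571], TCP at [0.212, 0.453, 0.231] pointing down, gripper open.
Joint ranges: [-2.98, 2.98], [-0.74, 1.72], [-1.14, 1.35], [-2.1, 2.04], [-1.57, 1.44], [-3.14, 3.14]. Speed limits (rad/s): [1.89, 1.89, 2.39, 2.57, 3.14, 3.14].

## Interface

Orientations are given as a rotation vector (axis times angle).
In Python, from workcell import ctrl gives the robot as it stands.
- The arm moves only by the tool arm_command, never from a script. Its argument "commands" is a list of rows, each a list of 2 entries, a list of its own where there are three numbers: the shift along the tool's x, y, z as a fraction of full scale, then the turn about the tool's z as a fraction of full scale. A call has 1 to 12 rows; each row shifts and turns the commanded pose from where the row before left it, along the tool's axes as they then stand; what a row does not reach is not made up. Full scale, the value 1, is 25 cm for a shift and 360 degrees for a turn. A row lasts 1/8 s, in which the tool goes at most 62.5 mm and 10.7 degrees, less where a joint would pass 70% of its speed; a pose out of reach is approached as far as the arm can. A call with a number of a shift or a turn outside -1 to 1 is refused whole. A call with a gripper value outside its range is refused whole. "fingers" is the closure, from -1 (fully open) to 1 (shut), so that 0 is half open, set as the call begins (left out, the last holds). The fingers move at their own pace and stop on an object; "force" is the grip in N (left out, the last holds). Time passes only in rows, so rows that do not move let the fingers close. It gives the time, the measured TCP pose, the force, the opening and the grip force at its end, in the units of the state.
- ctrl.get_obs(): the state, without advancing time (a new reading comes with each control period).
- ctrl.snapshot(name): name is "scene" or "top" or "wrist"; returns the picture (384x512x3 uint8, red, green, blue); there is no depth.
- ctrl.calibration(name): a dict with "fovy" (degrees; the focal length in pixels is half the picture's height over the tangent of half this angle, whatever the lens; pixels are square), "cx", "cy" (the principal point, pixels), "k1" (the pictures are not rectified: a ray, as slopes to the right and down, at radius r is drawn at 1 + k1 r^2 times it, then the intrinsics apply), "R" (3x3) and "t" (3): a world point X has camera coordinates R X + t; the wrist camera has in their place "tool_from_camera" (4x4, takes a point from camera to tool coordinates, whose origin is the TCP and whose axes are the flange's). Camera axes: x right, y down, z forward; pixel columns grow to the right and rows downward; lengths in m; the calibration is good to about 2 mm. A picture is of the moment at which its call begins: read the wrist's pose just before it. calibration takes no time and is no camera call.
- ctrl.hand_in(): hands the job in; it is judged then, once.
Trained networks look in the newest picture that a camera, given by its name, has taken for a name from the list of things; names that differ only in an ending like _2 or _b are one class to them, and where a whole thing is asked for, a point or a joint stands for the part that bears it (a point fixed in the world has none). Each returns a list of dicts, best first, with "conf" (0 to 1); they miss things now and then, are a little off and sometimes report something else, mostly with a low value. They report only what shows in the picture. A call takes as long as a camera call. They do not tell look-alikes from the thing itself.
- ctrl.cut_out(camera, query): "pixels" (384x512 bool, what is visible of it) and "location" ([row, column] in pixels, amid what is visible of it).
The state is a dict: "t": time; "joint_positions": joint angles; "joint_vel": joint speeds; "effort": joint torques, N m; "tcp_pos": TCP position; "ee_rot": TCP orientation; "contact_force": force on the tool from outside, world axes, zero at the start; "torque": the same for the moment, N m; "width": finger opening in m; "grasp_force": force on a finger pad.
Only numpy, scipy, OpenCV 4.12 (cv2) and the standard library are available. Lean on these libraries where they do the work, as an engineer would, in place of code of your own. Each camera call takes 0.05 s, during which the arm holds its last target. There are 200 camera calls.

## Working session

There is one attempt and no reset: what is moved stays moved. The work goes in short steps, Python scripts to look and compute and a tool call to move; the robot and the scene stay as the last step left them, time stands still between calls to the robot, and variables do not carry over. Pictures are saved under pics/ and viewed, at most 10 in all, crops included, and the job is handed in when it is done.

Besides the shell and the picture viewer there is one more tool, called in YAML: its name, and indented under it one key for each argument. arm_command: Moves the arm, as the interface text tells. Shift numbers are shares of 25 cm and turn numbers shares of 360 degrees, none past 1 either way. Its arguments: {"type":"object","properties":{"commands":{"type":"array","items":{"type":"array"}},"fingers":{"type":"number"},"force":{"type":"number"}},"required":["commands"]}

```bash
ls; mkdir -p pics
python3 - <<'E'
from workcell import ctrl
import cv2,numpy as np
ims=[]
for n in("scene","top"):
    im=ctrl.snapshot(n); cv2.imwrite(f"pics/{n}0.png",im[:,:,::-1])
    c=ctrl.calibration(n); print(n,c)
print(ctrl.calibration("wrist"),ctrl.get_obs(),ctrl.pinch_z)
E
```

```text
pics
scene {'fovy': 57.57836891361744, 'cx': 252.15214414653389, 'cy': 197.89390450336037, 'k1': 0.031118088414998264, 'R': array([[-0.42074068,  0.90691864, -0.02181436],
       [ 0.54373004,  0.23285463, -0.80631034],
       [-0.7261783 , -0.35110868, -0.59109032]]), 't': array([ 0.19499902, -0.2029642 ,  1.4954601 ])}
top {'fovy': 50.973173330672836, 'cx': 254.03826114771903, 'cy': 184.67060773085436, 'k1': -0.023438472588684287, 'R': array([[-0.01613812, -0.99970919,  0.01791931],
       [-0.99394321,  0.01409149, -0.10898775],
       [ 0.10870355, -0.01956963, -0.99388157]]), 't': array([-7.15898336e-04,  5.00366921e-01,  1.19623493e+00])}
{'fovy': 61.86844097266886, 'cx': 253.43287740661216, 'cy': 189.77635958683504, 'k1': -0.008164694905902993, 'tool_from_camera': array([[-3.64151665e-04, -9.54006470e-01, -2.99785794e-01,
         7.64550175e-02],
       [ 9.99999844e-01, -4.74281471e-04,  2.94596959e-04,
        -5.94577458e-05],
       [-4.23230252e-04, -2.99785640e-01,  9.54006494e-01,
        -1.41855699e-01],
       [ 0.00000000e+00,  0.00000000e+00,  0.00000000e+00,
         1.00000000e+00]])} {'t': 0.1, 'joint_positions': array([ 1.13204079e+00,  2.13302271e-01, -3.49765892e-02,  1.32351834e+00,
       -1.87691471e-05,  1.57081574e+00]), 'joint_vel': array([ 0.00019166,  0.00128743,  0.00100608,  0.00061794, -0.00015588,
       -0.00108792]), 'effort': array([ 2.05947945e-03, -6.87248182e+01,  4.87805700e+01,  1.22647797e-02,
        1.72378873e-04, -2.22341612e-05]), 'tcp_pos': array([0.21228071, 0.4523583 , 0.23087584]), 'ee_rot': array([-6.83667022e-01, -3.06609655e+00,  1.54081466e-03]), 'contact_force': array([ 0.2676177 ,  0.57085922, -0.1479438 ]), 'torque': array([-0.0232524 , -0.00844001, -0.04503372]), 'grasp_force': 0.0, 'width': 0.0854818986742877} 0.0187
```

View pics/top0.png

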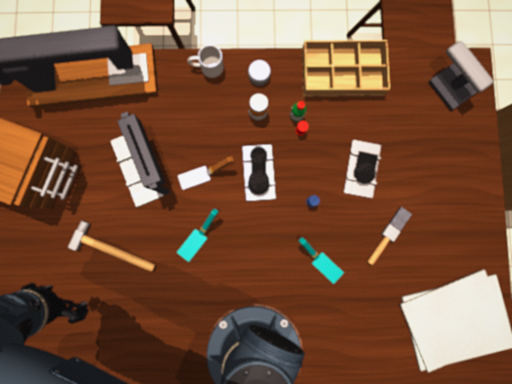

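View pics/scene0.png

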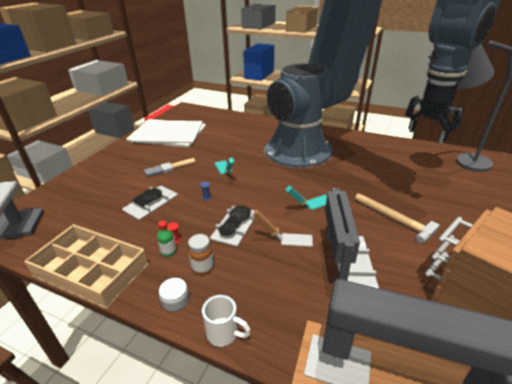

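The top view shows these things that could be mistaken for each other:
- **Spatula:** the steel and wood one is at (205,175). The turquoise ones at (198,237) and (322,262) and the brush at (390,235) are look-alikes.
- **Soles:** the long sole on rack_a is at (260,172). The half sole is at (366,167).
- **Lamp stand:** it is at (140,170), with its bar on the right (front) side.

Next I make a rectified metric crop to check the choice and measure.

```bash
cat > h.py <<'E'
from workcell import ctrl
import numpy as np, cv2
from scipy.spatial.transform import Rotation as Ro
def cam(n,obs=None):
    c=ctrl.calibration(n)
    if n=="wrist":
        o=obs or ctrl.get_obs(); T=np.eye(4); T[:3,:3]=Ro.from_rotvec(o["ee_rot"]).as_matrix(); T[:3,3]=o["tcp_pos"]
        W=np.linalg.inv(T@c["tool_from_camera"]); c["R"]=W[:3,:3]; c["t"]=W[:3,3]
    c["f"]=192/np.tan(np.radians(c["fovy"]/2)); return c
def proj(c,X):
    X=np.asarray(X,float); p=X@c["R"].T+c["t"]; s=p[...,:2]/p[...,2:]
    s=s*(1+c["k1"]*(s**2).sum(-1,keepdims=True)); return s*c["f"]+[c["cx"],c["cy"]]
def unproj(c,uv,z):
    d=(np.asarray(uv,float)-[c["cx"],c["cy"]])/c["f"]; s=d.copy()
    for _ in range(8): s=d/(1+c["k1"]*(s**2).sum(-1,keepdims=True))
    r=np.concatenate([s,np.ones(s.shape[:-1]+(1,))],-1)@c["R"]; o=-c["R"].T@c["t"]
    return o+r*((z-o[2])/r[...,2])[...,None]
def ortho(im,c,z,x0,x1,y0,y1,res):  # picture up=+x, left=+y
    xs=np.arange(x1,x0,-res); ys=np.arange(y1,y0,-res)
    X=np.stack(np.broadcast_arrays(xs[:,None],ys[None],z),-1)
    m=proj(c,X).astype(np.float32); return cv2.remap(im,m[...,0],m[...,1],cv2.INTER_CUBIC)
def save(n,im): cv2.imwrite(f"pics/{n}.png",im[:,:,::-1])
E
python3 - <<'E'
from h import *
im=ctrl.snapshot("top"); c=cam("top")
for n in("spatula","rack_a","sole","half_sole","lamp_stand","spool_1","oil","cement","hammer","brush"):
    for d in ctrl.cut_out("top",n):
        uv=np.argwhere(d["pixels"])[:,::-1]
        z={"spatula":.003,"rack_a":.006,"sole":.028,"half_sole":.028,"spool_1":.056,"oil":.11,"cement":.1}.get(n,.006)
        P=unproj(c,uv.astype(float),z)[:,:2]*1000
        r=cv2.minAreaRect(P.astype(np.float32))
        print(n,round(d["conf"],2),d["location"],len(uv),np.round(P.mean(0)),np.round(r[0]),np.round(r[1]),round(r[2],1))
o=ortho(im,c,.006,.3,.66,-.36,.44,.001)
save("ortho",o)
E
```

```text
spatula 0.88 [262.4, 324.9] 589 [ 260. -214.] [ 272. -202.] [162.  45.] 44.1
spatula 0.65 [163.1, 137.0] 2929 [582. 350.] [595. 359.] [293. 114.] 22.1
spatula 0.59 [173.5, 198.2] 542 [540. 154.] [544. 135.] [ 45. 174.] 19.2
rack_a 0.96 [170.6, 264.7] 824 [539. -24.] [542. -25.] [169.  94.] 1.3
rack_a 0.94 [169.9, 355.9] 893 [ 547. -337.] [ 550. -346.] [ 92. 170.] 78.6
rack_a 0.34 [246.9, 102.6] 908 [317. 445.] [323. 418.] [268.  89.] 74.2
sole 0.78 [171.4, 259.6] 828 [542. -24.] [546. -23.] [ 64. 148.] 88.8
sole 0.46 [109.9, 299.0] 247 [ 728. -146.] [ 729. -146.] [45. 65.] 70.3
half_sole 0.68 [167.9, 367.7] 612 [ 550. -350.] [ 548. -350.] [68. 98.] 76.2
lamp_stand 0.84 [159.8, 136.4] 2831 [581. 349.] [595. 359.] [291. 113.] 22.4
spool_1 0.46 [202.4, 311.2] 115 [ 448. -180.] [ 448. -180.] [33. 33.] 89.1
oil 0.62 [108.8, 297.9] 200 [ 706. -137.] [ 706. -136.] [38. 51.] 88.2
cement 0.71 [109.8, 259.5] 436 [721. -24.] [721. -24.] [56. 78.] 88.8
hammer 0.69 [245.8, 105.0] 933 [316. 442.] [322. 416.] [265.  88.] 72.9
```

View pics/ortho.png

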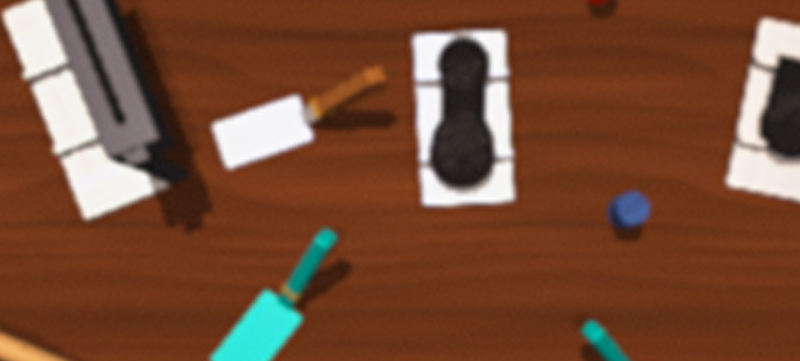

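The crop confirms the wooden-handled spatula at (262,132), with its blade tip pointing at the lamp stand. The long sole is on rack_a at (463,118). I turn the tool so the wrist camera faces the stand, then go over for a closer look.

arm_command:
  commands:
    - [[0,0,-0.01],-0.029]
    - [[0,0,-0.01],-0.029]
    - [[0,0,-0.01],-0.029]
    - [[0,0,-0.01],-0.029]
    - [[0,0,-0.01],-0.029]
    - [[0,0,-0.01],-0.029]
    - [[0,0,-0.01],-0.029]
    - [[0,0,0],-0.029]
    - [[0,0,0],-0.029]
    - [[0,0,0],-0.029]
    - [[0,0,0],-0.029]
    - [[0,0,0],-0.029]
  fingers: -1

```text
t: 2.15
tcp_pos: [0.2124, 0.4526, 0.2488]
ee_rot: [-2.415, 2.009, 0.0]
contact_force: [0.2, 0.2, -0.3]
width: 0.0855
grasp_force: 0.0
```

```bash
cat >> h.py <<'E'
def st():
    o=ctrl.get_obs(); R=Ro.from_rotvec(o["ee_rot"]).as_matrix()
    print("t",round(o["t"],2),"tcp",np.round(o["tcp_pos"]*1000,1),"yaw",round(np.degrees(np.arctan2(R[1,0],R[0,0])),2),"z",np.round(R[:,2],3),"q",np.round(np.degrees(o["joint_positions"])),"w",round(o["width"]*1000,1),"F",np.round(o["contact_force"],1),round(o["grasp_force"],1))
    return o,R
def go(x,y,z):
    o,R=st(); d=R.T@(np.array([x,y,z])-o["tcp_pos"]*1000)
    print("need shift tool mm",np.round(d,1),"frac",np.round(d/250,4))
E
python3 -c "
from h import *
go(520,120,260)"
```

```text
t 2.15 tcp [212.4 452.6 248.8] yaw -79.52 z [-0.  0. -1.] q [ 65.  12.   0.  78.   0. -36.] w 85.5 F [ 0.2  0.2 -0.3] 0.0
need shift tool mm [ 383.  -241.9  -11.2] frac [ 1.5321 -0.9677 -0.0448]
```

arm_command:
  commands:
    - [[0.128,-0.081,-0.004],0]
    - [[0.128,-0.081,-0.004],0]
    - [[0.128,-0.081,-0.004],0]
    - [[0.128,-0.081,-0.004],0]
    - [[0.128,-0.081,-0.004],0]
    - [[0.128,-0.081,-0.004],0]
    - [[0.128,-0.081,-0.004],0]
    - [[0.128,-0.081,-0.004],0]
    - [[0.128,-0.081,-0.004],0]
    - [[0.128,-0.081,-0.004],0]
    - [[0.128,-0.081,-0.004],0]
    - [[0.128,-0.081,-0.004],-0.024]

```text
t: 3.65
tcp_pos: [0.52, 0.1163, 0.2609]
ee_rot: [-2.556, 1.826, -0.0]
contact_force: [0.3, -0.3, -0.4]
width: 0.0854
grasp_force: 0.0
```

Run:
```python
from h import *
o,R=st()
im=ctrl.snapshot("wrist"); c=cam("wrist",o); save("w1",im); np.save("w1.npy",im); np.save("w1o.npy",o,allow_pickle=True)
im2=cv2.resize(im,None,fx=1.56,fy=1.56,interpolation=cv2.INTER_CUBIC); save("w1b",im2)
```

```text
t 3.65 tcp [520.  116.3 260.9] yaw -71.08 z [ 0.  0. -1.] q [ 13.  16.   7.  81.  -0. -96.] w 85.4 F [ 0.3 -0.3 -0.4] 0.0
```

View pics/w1b.png

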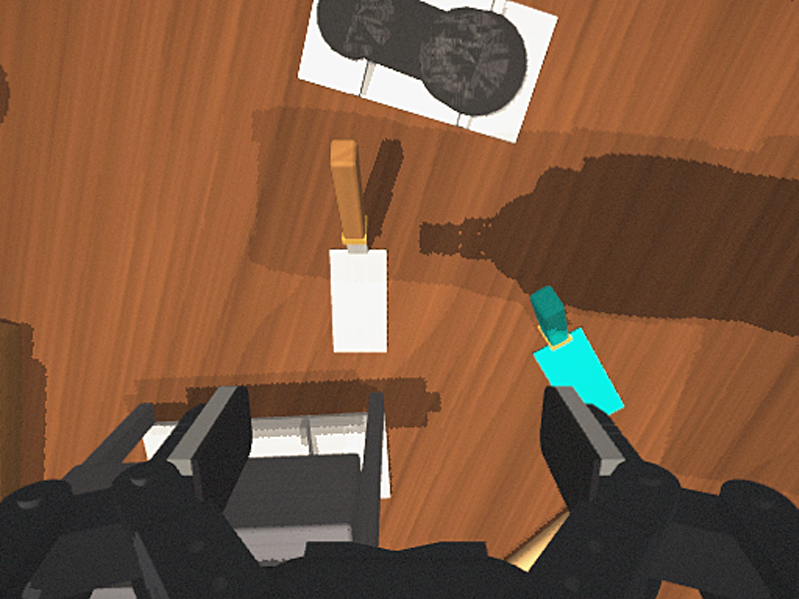

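The wrist picture shows the blade with corners (330,250) to (387,352), the handle rising to (343,145), rack_a's near edge from (300,78) to (517,142), and the lamp stand's front at (145,425) to (390,495).

Run:
```python
from h import *
im=np.load("w1.npy"); o=np.load("w1o.npy",allow_pickle=True).item(); c=cam("wrist",o)
hsv=cv2.cvtColor(im,cv2.COLOR_RGB2HSV); w=((hsv[...,2]>150)&(hsv[...,1]<50)).astype(np.uint8)
n,lab,s,ct=cv2.connectedComponentsWithStats(w)
for i in range(1,n):
    if s[i,4]>150: print(i,s[i],ct[i])
i=lab[int(300/1.56),int(360/1.56)]
P=unproj(c,np.argwhere(lab==i)[:,::-1].astype(float),.003)[:,:2]*1000
r=cv2.minAreaRect(P.astype(np.float32)); print("blade",r,P.mean(0), cv2.boxPoints(r).round(1).tolist())
# handle: brown-orange
def edge(name,p,q,z,lines=8):  # refine edge between two image points: strongest gradient normal
    g=cv2.cvtColor(im,cv2.COLOR_RGB2GRAY).astype(np.float32); p,q=np.array(p)/1.56,np.array(q)/1.56
    d=(q-p)/np.linalg.norm(q-p); nn=np.array([-d[1],d[0]]); k=np.arange(-6,6.01,.25); pts=[]
    for a in np.linspace(.06,.94,40):
        m=(p+a*(q-p))+k[:,None]*nn; v=cv2.remap(g,m[:,0].astype(np.float32)[None],m[:,1].astype(np.float32)[None],cv2.INTER_LINEAR)[0]
        v=cv2.GaussianBlur(v[None],(0,0),2)[0]; dv=np.abs(np.gradient(v)); pts.append(m[dv.argmax()])
    W=unproj(c,np.array(pts),z)[:,:2]*1000
    L=cv2.fitLine(W.astype(np.float32),cv2.DIST_HUBER,0,.1,.001).ravel()
    print(name,"dir",round(np.degrees(np.arctan2(L[1],L[0])),2),"pt",L[2:].round(1)); return L
def X(a,b):
    t=np.linalg.solve(np.array([a[:2],-b[:2]]).T,b[2:]-a[2:]); return a[2:]+t[0]*a[:2]
e=edge("rackfront",(300,78),(517,142),.006); s1=edge("rackside",(517,142),(557,14),.006); s2=edge("rackside2",(300,78),(316,27),.006)
print("corners",X(e,s1),X(e,s2))
for nm,p,q in (("bl",(331,255),(333,348)),("br",(387,255),(387,348)),("tip",(337,352),(384,352)),("rear",(333,250),(346,250))): edge(nm,p,q,.003)
cs=ctrl.cut_out("wrist","sole")
for d in cs: 
    P=unproj(c,np.argwhere(d["pixels"])[:,::-1].astype(float),.028)[:,:2]*1000; r=cv2.minAreaRect(P.astype(np.float32)); print("sole",d["conf"],P.mean(0),r)
```

```text
1 [ 191    0  166   92 4249] [276.62791245  45.50011767]
2 [ 212  157   36   69 2348] [229.88330494 191.4544293 ]
6 [199 266  36  36 794] [217.07178841 279.33753149]
7 [244 266   6  53 186] [246.34946237 299.57526882]
8 [159 268  40  25 731] [178.38577291 281.77564979]
9 [ 92 272  21  22 238] [ 99.89495798 280.54201681]
12 [153 339  71  21 704] [186.66903409 346.94886364]
blade ((533.017333984375, 175.9047088623047), (45.70553207397461, 93.73944854736328), 18.55716896057129) [532.7672644  175.30365351] [[496.3999938964844, 213.10000610351562], [526.2999877929688, 124.19999694824219], [569.5999755859375, 138.6999969482422], [539.7999877929688, 227.60000610351562]]
rackfront dir 3.16 pt [542.2  21.5]
rackside dir -86.87 pt [461.2 -30. ]
rackside2 dir -87.5 pt [628.6   8.3]
corners [458.61667   16.897202] [627.8559   26.24095]
bl dir -71.23 pt [552.4 190.4]
br dir -71.43 pt [512.2 164.7]
tip dir 18.93 pt [516.7 220.3]
rear dir 18.9 pt [559.9 139. ]
sole 0.73 [540.46781893 -20.76254639] ((547.026123046875, -14.988105773925781), (147.72015380859375, 66.28811645507812), 9.553045272827148)
```

```bash
python3 -c "
from h import *
go(567.4,73.4,63)"
```

```text
t 3.75 tcp [520.9 115.1 260.4] yaw -71.09 z [ 0.    -0.001 -1.   ] q [ 12.  16.   7.  81.  -0. -96.] w 85.3 F [ 0.5  0.5 -0.2] 0.0
need shift tool mm [ 54.4 -30.5 197.4] frac [ 0.2175 -0.122   0.7897]
```

arm_command:
  commands:
    - [[0.05,-0.03,0.05],0.0007]
    - [[0.06,-0.034,0.1],0]
    - [[0.06,-0.034,0.1],0]
    - [[0.0475,-0.024,0.1],0]
    - [[0,0,0.1],0]
    - [[0,0,0.1],0]
    - [[0,0,0.1],0]
    - [[0,0,0.07],0]
    - [[0,0,0.05],0]
    - [[0,0,0.02],0]
    - [[0,0,0],0]
    - [[0,0,0],0]
  fingers: -0.2

```text
t: 5.25
tcp_pos: [0.5659, 0.0756, 0.0639]
ee_rot: [-2.549, 1.835, -0.001]
contact_force: [0.0, 0.7, 0.0]
width: 0.0511
grasp_force: 0.0
```

Run:
```python
from h import *
o,R=st()
im=ctrl.snapshot("wrist"); c=cam("wrist",o)
u=np.array([-.3203,.9473]); v=np.array([.9473,.3203]);C=np.array([532.2,177.6])
def W(x,y,z): return np.r_[C+x*u+y*v,z]/1000
im=im.copy()
for x,z in((-96,65),(-116.5,109),(-126.5-7.5,101.4-6)):
    for y in(-8,8):
        p=proj(c,W(x,y,z)); cv2.circle(im,tuple(int(a) for a in p.round()),2,(0,255,0),-1); print(x,y,p.round())
save("w2",cv2.resize(im,None,fx=1.5,fy=1.5)); go(567.4,73.4,63)
```

```text
t 5.25 tcp [565.9  75.6  63.9] yaw -71.48 z [ 0.001  0.    -1.   ] q [   8.   25.   -9.   56.    0. -101.] w 51.1 F [0.  0.7 0. ] 0.0
-96 -8 [268. 273.]
-96 8 [236. 273.]
-116.5 -8 [274. 291.]
-116.5 8 [229. 291.]
-134.0 -8 [273. 229.]
-134.0 8 [230. 229.]
t 5.3 tcp [565.9  75.6  63.9] yaw -71.48 z [ 0.001  0.    -1.   ] q [   8.   25.   -9.   56.   -0. -101.] w 51.3 F [ 0.3 -0.2  0.6] 0.0
need shift tool mm [ 2.6 -0.7  0.9] frac [ 0.0104 -0.0029  0.0036]
```

View pics/w2.png

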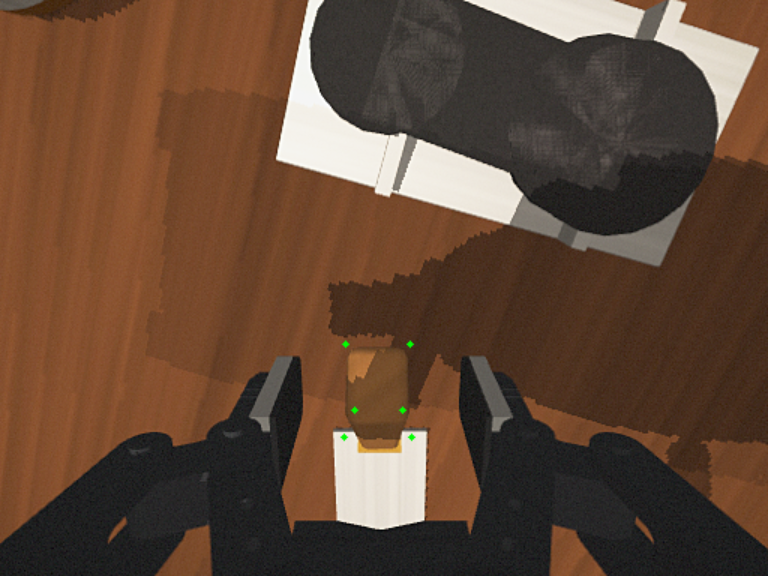

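The picture shows the handle centred between the pads at about (378,390), and the sole on rack_a at the top right. I close on the handle.

arm_command:
  commands:
    - [[0.01,-0.003,0.003],0]
    - [[0,0,0],0]
    - [[0,0,0],0]
    - [[0,0,0],0]
    - [[0,0,0],0]
    - [[0,0,0],0]
  fingers: 1
  force: 100

```text
t: 6.05
tcp_pos: [0.5672, 0.0733, 0.0628]
ee_rot: [-2.55, 1.835, -0.001]
contact_force: [-0.2, -3.4, 5.4]
width: 0.0152
grasp_force: 97.3
```

Run:
```python
from h import *
st()
# raw sole fit from newest wrist view: mask, project at top plane
o,R=st(); im=ctrl.snapshot("wrist"); c=cam("wrist",o); np.save("w3.npy",im)
for d in ctrl.cut_out("wrist","sole")[:2]:
    m=d["pixels"]; uv=np.argwhere(m)[:,::-1].astype(float); P=unproj(c,uv,.028)[:,:2]*1000
    print(d["conf"],len(uv),uv.min(0),uv.max(0),P.min(0),P.max(0))
im=ortho(im,c,.028,.44,.66,-.12,.03,.001); save("o3",cv2.resize(im,None,fx=3,fy=2.6)[:600]); save("o3",cv2.resize(im,None,fx=2.7,fy=2.7))
```

```text
t 6.05 tcp [567.2  73.3  62.8] yaw -71.48 z [ 0. -0. -1.] q [   7.   25.   -9.   56.   -0. -101.] w 15.2 F [-0.2 -3.4  5.4] 97.3
t 6.05 tcp [567.2  73.3  62.8] yaw -71.48 z [ 0. -0. -1.] q [   7.   25.   -9.   56.   -0. -101.] w 15.2 F [-0.2 -3.4  5.4] 97.3
0.75 28156 [206.   0.] [479. 161.] [474.39844625 -55.06590008] [622.99319609  11.8769895 ]
```

View pics/o3.png

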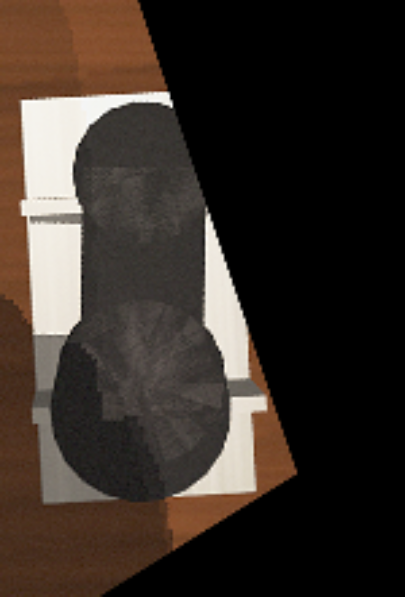

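The sole is centred at about (548.7, −23) mm, with its long axis at −1.35°. The rack is at +3.15°. I lift the spatula, turn it square to the sole and carry it over to the −y side of rack_a.

arm_command:
  commands:
    - [[0,0,-0.04],0]
    - [[0,0,-0.08],0]
    - [[0,0,-0.08],0]
    - [[0,0,-0.08],0]
    - [[0,0,-0.08],0]
    - [[0,0,0],0.0276]
    - [[0,0,0],0.0276]
    - [[0.06,0.005,0],0]
    - [[0.08,0.01,0],0]
    - [[0.08,0.01,0],0]
    - [[0.08,0.01,0],0]
    - [[0.1,0.01,0],0]

```text
t: 7.65
tcp_pos: [0.553, -0.0279, 0.1526]
ee_rot: [-2.196, 2.247, -0.0]
contact_force: [1.1, 0.7, -2.1]
width: 0.0148
grasp_force: 97.6
```

arm_command:
  commands:
    - [[0.1,0.01,0],0]
    - [[0.1,0.01,0],0]
    - [[0.1,0,0],0]
    - [[0.1,0,0],0]
    - [[0.1,0,0],0]
    - [[0.1,0,0],0]
    - [[0.1,0,0],0]
    - [[0.08,0,0],0]
    - [[0.055,0,0],0]
    - [[0,0,0],0]
    - [[0,0,0],0]
    - [[0,0,0],0]

```text
t: 9.15
tcp_pos: [0.5435, -0.2341, 0.1526]
ee_rot: [-2.196, 2.246, 0.0]
contact_force: [0.1, 1.2, -1.5]
width: 0.0146
grasp_force: 97.6
```

Run:
```python
from h import *
go(543.7,-235,73.8)
o,R=st(); im=ctrl.snapshot("wrist"); c=cam("wrist",o)
top=ctrl.snapshot("top"); 
hh=(o["tcp_pos"][2]-.0628)
x=-R[:2,0]; y=np.array([-x[1],x[0]]); B=o["tcp_pos"][:2]+.110*x
im=im.copy()
for a,b in((45,23),(45,-23),(-45,23),(-45,-23)):
    p=proj(c,np.r_[B+(a*x+b*y)/1000,hh+.003]); cv2.circle(im,tuple(int(k) for k in p.round()),3,(255,0,0),-1)
save("w4",im)
```

```text
t 9.15 tcp [ 543.5 -234.1  152.6] yaw -91.29 z [-0.  0. -1.] q [ -23.   24.    4.   69.    0. -112.] w 14.6 F [ 0.1  1.2 -1.5] 97.6
need shift tool mm [ 0.9 -0.2 78.8] frac [ 0.0035 -0.0007  0.3152]
t 9.15 tcp [ 543.5 -234.1  152.6] yaw -91.29 z [-0.  0. -1.] q [ -23.   24.    4.   69.    0. -112.] w 14.6 F [ 0.1  1.2 -1.5] 97.6
```

View pics/w4.png

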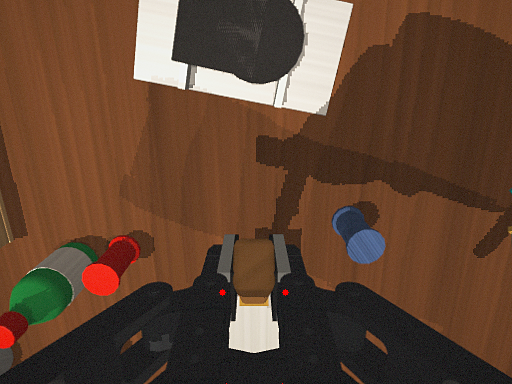

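arm_command:
  commands:
    - [[0,0,0.06],0]
    - [[0,0,0.08],0]
    - [[0,0,0.08],0]
    - [[0,0,0.06],0]
    - [[0,0,0.025],0]
    - [[0,0,0.012],0]
    - [[0,0,0],0]
    - [[0,0,0],0]

```text
t: 10.25
tcp_pos: [0.5438, -0.235, 0.0738]
ee_rot: [-2.195, 2.247, -0.001]
contact_force: [0.6, -0.1, -1.6]
width: 0.0148
grasp_force: 97.6
```

```bash
cat >> h.py <<'E'
def view(name,x0,x1,y0,y1,k,extra=[]):
    o,R=st(); im=ctrl.snapshot("scene"); c=cam("scene"); hh=o["tcp_pos"][2]-.0628
    x=-R[:2,0]; y=np.array([-x[1],x[0]]); B=o["tcp_pos"][:2]+.110*x
    print("blade centre",(B*1000).round(1),"h",round(hh*1000,1))
    m=cv2.resize(im[y0:y1,x0:x1],None,fx=k,fy=k,interpolation=cv2.INTER_CUBIC)
    for a,b in((45,23),(45,-23),(-45,23),(-45,-23)):
        p=(proj(c,np.r_[B+(a*x+b*y)/1000,hh])-[x0,y0]+.5)*k; cv2.circle(m,tuple(int(q) for q in p.round()),2,(255,0,0),-1)
    for X in extra:
        p=(proj(c,np.array(X)/1000)-[x0,y0]+.5)*k; cv2.circle(m,tuple(int(q) for q in p.round()),2,(0,255,0),-1)
    save(name,m)
E
python3 - <<'E'
from h import *
view("s1",120,320,120,260,4)
E
```

```text
t 10.25 tcp [ 543.8 -235.    73.8] yaw -91.35 z [ 0.001 -0.    -1.   ] q [ -23.   27.   -4.   59.   -0. -112.] w 14.8 F [ 0.6 -0.1 -1.6] 97.6
blade centre [ 546.4 -125. ] h 11.0
```

View pics/s1.png

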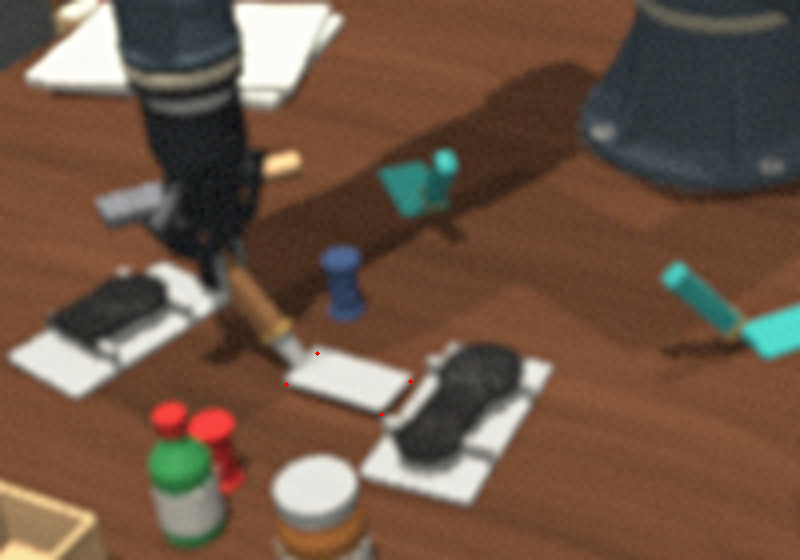

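The blade is level at h ≈ 11 mm (tip corners at (380,413) and (410,381)) and lined up with the gap at (440,400). I slide it in.

arm_command:
  commands:
    - [[-0.02,0,0],0]
    - [[-0.04,0,0],0]
    - [[-0.04,0,0],0]
    - [[-0.04,0,0],0]
    - [[-0.04,0,0],0]
    - [[-0.04,0,0],0]
    - [[-0.04,0,0],0]
    - [[-0.032,0,0],0]
    - [[-0.02,0,0],0]
    - [[0,0,0],0]
    - [[0,0,0],0]

```text
t: 11.68
tcp_pos: [0.5453, -0.1571, 0.0733]
ee_rot: [2.195, -2.248, 0.0]
contact_force: [-0.2, 0.0, -2.4]
width: 0.0146
grasp_force: 97.6
```

arm_command:
  commands:
    - [[0,0,-0.012],0]
    - [[0,0,-0.012],0]
    - [[0,0,-0.012],0]
    - [[0,0,-0.012],0]
    - [[0,0,-0.012],0]
    - [[0,0,-0.012],0]
    - [[0,0,-0.012],0]
    - [[0,0,-0.012],0]
    - [[0,0,-0.012],0]
    - [[0,0,-0.012],0]
    - [[0,0,0],0]
    - [[0,0,0],0]

```text
t: 13.18
tcp_pos: [0.5452, -0.1569, 0.1032]
ee_rot: [2.195, -2.247, -0.0]
contact_force: [1.1, -0.0, -2.7]
width: 0.015
grasp_force: 97.6
```

Run:
```python
from h import *
view("s2",170,320,160,265,5)
im=ctrl.snapshot("wrist"); save("w5",im)
```

```text
t 13.18 tcp [ 545.2 -156.9  103.2] yaw -91.35 z [-0.  0. -1.] q [ -16.   23.   -6.   61.   -0. -105.] w 15.0 F [ 1.1 -0.  -2.7] 97.6
blade centre [547.8 -46.9] h 40.4
```

View pics/s2.png

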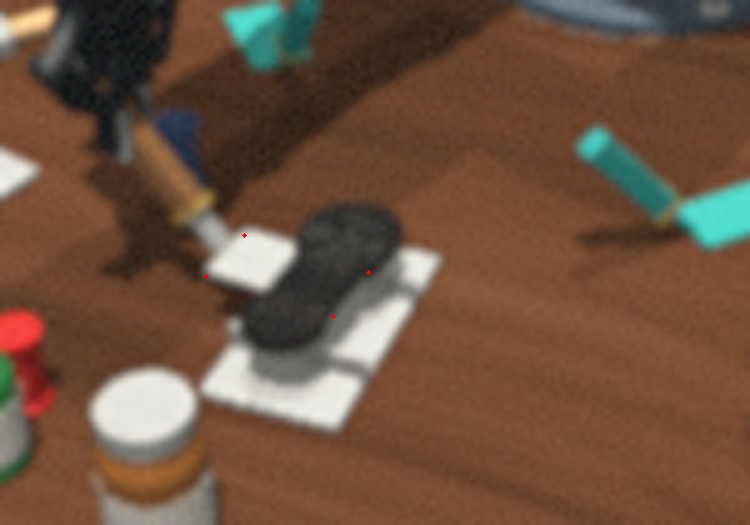

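The sole is lifted level on the blade, with its waist over the blade tip around (350,290). Next I measure the lamp stand numerically from the pictures taken earlier.

Run:
```python
from h import *
def lowsat(im):
    h=cv2.cvtColor(im,cv2.COLOR_RGB2HSV); return (h[...,1]<70)&(h[...,2]>90)
# wrist front edge
im=np.load("w1.npy"); c=cam("wrist",np.load("w1o.npy",allow_pickle=True).item()); m=lowsat(im)
pts=[]
for col in range(85,256,3):
    r=np.where(m[255:330,col])[0]
    if len(r): pts.append((col,255+r[0]))
W=unproj(c,np.array(pts,float),.006)[:,:2]*1000
print("front edge"); print(np.c_[np.array(pts),W.round(0)].astype(int).tolist())
pts=[]
for row in range(270,345,3):
    r=np.where(m[row,236:262])[0]
    if len(r): pts.append((236+r[-1],row))
W=unproj(c,np.array(pts,float),.006)[:,:2]*1000
print("robot-side edge"); print(np.c_[np.array(pts),W.round(0)].astype(int).tolist())
im=cv2.imread("pics/top0.png")[:,:,::-1].copy(); c=cam("top"); m=lowsat(im)
pts=[]
for row in range(130,212,2):
    r=np.where(m[row,100:160])[0]
    if len(r): pts.append((100+r[0],row))
W=unproj(c,np.array(pts,float),.006)[:,:2]*1000
print("top back edge"); print(np.c_[np.array(pts),W.round(0)].astype(int).tolist())
pts=[]
for col in range(128,172,2):
    r=np.where(m[180:215,col])[0]
    if len(r): pts.append((col,180+r[-1]))
W=unproj(c,np.array(pts,float),.006)[:,:2]*1000
print("top robot-side edge"); print(np.c_[np.array(pts),W.round(0)].astype(int).tolist())
```

```text
front edge
[[91, 280, 681, 365], [94, 276, 678, 357], [97, 273, 675, 351], [100, 271, 671, 346], [103, 270, 667, 343], [106, 270, 663, 342], [109, 270, 659, 340], [112, 270, 655, 339], [115, 283, 647, 359], [118, 278, 645, 349], [121, 275, 642, 343], [124, 271, 639, 335], [127, 266, 637, 326], [130, 262, 634, 318], [133, 258, 631, 311], [136, 255, 628, 305], [139, 255, 624, 303], [142, 255, 620, 302], [145, 255, 616, 301], [160, 290, 583, 349], [163, 268, 588, 312], [166, 268, 584, 311], [169, 268, 580, 310], [172, 267, 576, 307], [175, 267, 572, 305], [178, 267, 568, 304], [181, 267, 564, 303], [184, 267, 560, 301], [187, 267, 556, 300], [190, 267, 552, 298], [193, 266, 549, 296], [196, 266, 545, 294], [199, 266, 541, 293], [202, 266, 537, 291], [205, 266, 533, 290], [208, 266, 529, 289], [211, 266, 525, 287], [214, 265, 521, 284], [217, 265, 517, 283], [220, 265, 513, 282], [223, 265, 509, 280], [226, 265, 505, 279], [229, 264, 502, 276], [232, 264, 498, 275], [235, 264, 494, 273], [244, 295, 466, 317], [247, 277, 471, 288]]
robot-side edge
[[246, 270, 476, 277], [246, 273, 475, 28
[... 923 characters left out ...]
26, 182, 517, 386], [126, 184, 510, 386], [128, 186, 504, 380], [129, 188, 498, 376], [130, 190, 492, 373], [130, 192, 485, 373], [131, 194, 479, 370], [131, 196, 473, 370], [132, 198, 467, 367], [133, 200, 461, 363], [134, 202, 454, 360], [135, 204, 448, 357], [136, 206, 442, 354]]
top robot-side edge
[[128, 187, 501, 379], [130, 193, 482, 373], [132, 198, 467, 367], [134, 202, 454, 360], [136, 206, 442, 354], [138, 206, 442, 348], [140, 205, 445, 342], [142, 204, 448, 336], [144, 203, 451, 330], [146, 203, 451, 324], [148, 202, 454, 317], [150, 201, 457, 311], [152, 200, 460, 305], [154, 199, 463, 299], [156, 198, 466, 293], [158, 198, 466, 287], [160, 196, 472, 281], [162, 195, 475, 275]]
```

```bash
cat > fit.py <<'E'
from h import *
from scipy.optimize import least_squares
o=np.load("w1o.npy",allow_pickle=True).item()
V={"top":(cv2.imread("pics/top0.png",0),cam("top"),3.),"scene":(cv2.imread("pics/scene0.png",0),cam("scene"),4.),"wrist":(cv2.imread("pics/w1.png",0),cam("wrist",o),4.)}
def segs(L):
    return {"back":((45,-L,6),(45,L,6)),"sideR":((-45,-L,6),(45,-L,6)),"sideL":((-45,L,6),(45,L,6)),"front":((-45,-L,6),(-45,L,6)),
     "barF":((-80,-95,180),(-80,95,180)),"barB":((-30,-95,180),(-30,95,180)),"barFlo":((-80,-90,110),(-80,90,110))}
USE={"top":("back","sideR","barF","barB"),"scene":("back","sideL","barF","barB"),"wrist":("front","sideR")}
def W(p,X):
    a=np.radians(p[2]); X=np.asarray(X,float); return np.stack([p[0]+X[...,0]*np.cos(a)-X[...,1]*np.sin(a),p[1]+X[...,0]*np.sin(a)+X[...,1]*np.cos(a),X[...,2]],-1)/1000
def match(p):
    out=[]
    for v,(g,c,hw) in V.items():
        g=cv2.GaussianBlur(g,(0,0),.8).astype(np.float32)
        for n in USE[v]:
            A,B=map(np.array,segs(p[3])[n]); T=np.linspace(.04,.96,40)[:,None]; X=A+T*(B-A)
            uv=proj(c,W(p,X)); d=proj(c,W(p,B))-proj(c,W(p,A)); d/=np.linalg.norm(d); nn=np.array([-d[1],d[0]])
            k=np.arange(-hw-1,hw+1.01,.25); M=(uv[:,None]+k[:,None]*nn).astype(np.float32)
            s=cv2.remap(g,M[...,0],M[...,1],cv2.INTER_LINEAR,borderMode=cv2.BORDER_REPLICATE); G=np.abs(np.gradient(s,axis=1))*4
            j=G[:,2:-2].argmax(1)+2; ok=(G[np.arange(40),j]>8)&(uv[:,0]>3)&(uv[:,0]<508)&(uv[:,1]>3)&(uv[:,1]<380)
            if n=="front": ok&=(uv[:,0]>160)&(uv[:,0]<236)
            if n=="sideR" and v=="wrist": ok&=(uv[:,1]<320)
            out.append((v,n,X[ok],(uv+k[j][:,None]*nn)[ok],nn))
    return out
p=np.array([564.,352.7,112.,112.])
for it in range(8):
    ms=match(p)
    def res(q):
        r=[]
        for v,n,X,uv,nn in ms:
            A,B=map(np.array,segs(p[3])[n]); X=X.copy()
            if n in("sideR","sideL"): X[:,1]=-q[3] if n=="sideR" else q[3]
            r.append(((proj(V[v][1],W(q,X))-uv)@nn)*(3. if v=="top" else 2 if v=="scene" else 1.5)/np.sqrt(len(X)+1)*3)
        return np.concatenate(r)
    p=least_squares(res,p,loss="soft_l1").x
print(p.round(2))
for v,n,X,uv,nn in match(p): 
    r=(uv-proj(V[v][1],W(p,X)))@nn if len(X) else np.array([9]); print(v,n,len(X),"med px",np.median(r).round(2),"mad",np.median(abs(r-np.median(r))).round(2))
E
python3 fit.py
```

```text
[557.83 352.04 112.38 117.15]
top back 40 med px 0.75 mad 0.25
top sideR 21 med px 0.0 mad 0.25
top barF 40 med px 0.5 mad 0.0
top barB 39 med px -0.25 mad 0.25
scene back 36 med px 0.5 mad 0.38
scene sideL 12 med px 0.75 mad 0.75
scene barF 40 med px -0.5 mad 0.5
scene barB 38 med px -0.5 mad 0.5
wrist front 19 med px -2.25 mad 0.25
wrist sideR 16 med px 0.75 mad 0.25
```

The stand fit disagrees between cameras by about 3 mm. I hold the sole high and look at the stand's front from the side with the wrist camera.

arm_command:
  commands:
    - [[0,0,-0.02],0]
    - [[0,0,-0.04],0]
    - [[0,0,-0.06],0]
    - [[0,0,-0.07],0]
    - [[0,0,-0.07],0]
    - [[0,0,-0.07],0]
    - [[0,0,-0.07],0]
    - [[0,0,-0.07],0]
    - [[0,0,-0.07],0]
    - [[0,0,-0.05],0]
    - [[0,0,-0.03],0]
    - [[0,0,-0.01],0]

```text
t: 14.78
tcp_pos: [0.5454, -0.1569, 0.2611]
ee_rot: [-2.195, 2.247, -0.0]
contact_force: [-0.1, 0.2, -2.6]
width: 0.0147
grasp_force: 97.5
```

arm_command:
  commands:
    - [[0,0,0],0.008]
    - [[0,0,0],0.016]
    - [[0,0,0],0.02]
    - [[0,0,0],0.02]
    - [[0,0,0],0.02]
    - [[0,0,0],0.02]
    - [[0,0,0],0.02]
    - [[0,0,0],0.02]
    - [[0,0,0],0.02]
    - [[0,0,0],0.014]
    - [[0,0,0],0.008]
    - [[0,0,0],0]

```text
t: 16.27
tcp_pos: [0.545, -0.1568, 0.2603]
ee_rot: [0.592, -3.084, -0.001]
contact_force: [0.5, -0.7, -2.5]
width: 0.0148
grasp_force: 97.5
```

```bash
python3 -c "
from h import *
go(637,135,260)"
```

```text
t 16.27 tcp [ 545.  -156.8  260.3] yaw -158.29 z [-0.001  0.    -1.   ] q [-16.  20.  13.  83.   0. -38.] w 14.8 F [ 0.5 -0.7 -2.5] 97.5
need shift tool mm [-193.4  237.1    0.3] frac [-0.7735  0.9482  0.0013]
```

arm_command:
  commands:
    - [[-0.03,0.035,0],0]
    - [[-0.06,0.07,0],0]
    - [[-0.08,0.1,0],0]
    - [[-0.08,0.1,0],0]
    - [[-0.08,0.1,0],0]
    - [[-0.08,0.1,0],0]
    - [[-0.08,0.1,0],0]
    - [[-0.08,0.1,0],0]
    - [[-0.08,0.1,0],0]
    - [[-0.07,0.08,0],0]
    - [[-0.04,0.045,0],0]
    - [[-0.013,0.018,0],0]

```text
t: 17.77
tcp_pos: [0.6373, 0.1356, 0.2605]
ee_rot: [0.593, -3.085, 0.0]
contact_force: [0.4, 0.1, -2.7]
width: 0.0146
grasp_force: 97.6
```

arm_command:
  commands:
    - [[0,0,0],0]
    - [[0,0,0],0]
    - [[0,0,0],0]

```text
t: 18.15
tcp_pos: [0.6372, 0.1341, 0.2611]
ee_rot: [-0.59, 3.085, -0.0]
contact_force: [0.1, -0.3, -2.7]
width: 0.0148
grasp_force: 97.6
```

Run:
```python
from h import *
o,R=st(); im=ctrl.snapshot("wrist"); save("w6",im); np.save("w6o.npy",o,allow_pickle=True); c=cam("wrist",o)
k=ortho(im,c,.006,.42,.69,.14,.46,.0005); save("w6o",k)
m=np.vstack([cv2.resize(im,(512,384))]); print(k.shape)
b=np.zeros((600,800,3),np.uint8); q=k[:,:]; q=cv2.resize(q,(640,540)); b[:540,:640]=q; b[420:600,560:800]=cv2.resize(im,(240,180)); save("v10",b)
```

```text
t 18.15 tcp [637.2 134.1 261.1] yaw -158.35 z [ 0. -0. -1.] q [ 12.  32.  31.  89.  -0. -10.] w 14.8 F [ 0.1 -0.3 -2.7] 97.6
(540, 640, 3)
```

View pics/v10.png

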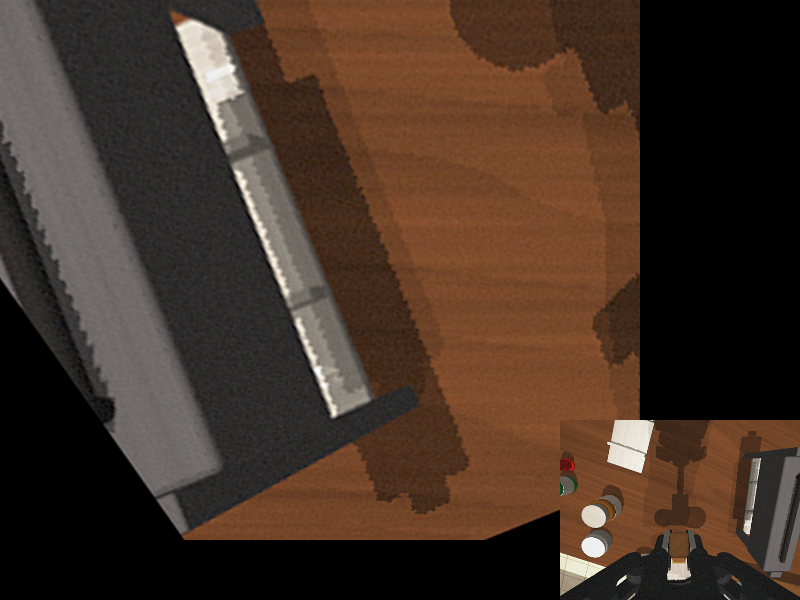

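This last picture shows the stand's front edge from (268,148) to (372,395) in the 0.5 mm/px orthophoto. The rail ends are at about (266,143) and (325,291). The inset shows the sole, spatula and bench things undisturbed. I refine this numerically.

Run:
```python
from h import *
im=cv2.imread("pics/w6.png")[:,:,::-1].copy(); c=cam("wrist",np.load("w6o.npy",allow_pickle=True).item())
k=ortho(im,c,.006,.42,.69,.14,.46,.0005)
hs=cv2.cvtColor(cv2.GaussianBlur(k,(0,0),1.5),cv2.COLOR_RGB2HSV)[...,1].astype(float)
P=[]
for r in list(range(165,275,3))+list(range(310,390,3)):
    x0=268+104*(r-148)/247; cs=np.arange(int(x0-14),int(x0+15)); g=np.gradient(hs[r,cs]); P.append((690-.5*r,460-.5*cs[g.argmax()]))
P=np.array(P,np.float32); L=cv2.fitLine(P,cv2.DIST_HUBER,0,.1,.001).ravel()
ang=np.degrees(np.arctan2(L[1],L[0]))%180; print("front line ang",ang,"pt",L[2:],"y at x=541:",L[3]+(541-L[2])*L[1]/L[0])
d=L[:2]*np.sign(L[0]); n=np.array([-d[1],d[0]])  # n -> +y (stand x)
g=cv2.cvtColor(k,cv2.COLOR_RGB2GRAY).astype(np.float32)
s=np.arange(-75,75,.5)
A=L[2:]+d*((581.5-L[2])/d[0])
for off in(2,4,7):
    Q=A+s[:,None]*d+off*n; v=cv2.remap(g,((460-Q[:,1])*2).astype(np.float32),((690-Q[:,0])*2).astype(np.float32),cv2.INTER_LINEAR).ravel()
    print(off,v[::4].astype(int).tolist())
    G=cv2.GaussianBlur(v[None],(0,0),2)[0]; 
    for a,b in((-50,-30),(30,50)):
        i=np.where((s>=a)&(s<=b))[0]; j=i[G[i].argmin()]; print("  dip s",s[j],G[j])
print("A",A)
```

```text
front line ang 22.153816 pt [553.0781  297.65625] y at x=541: 292.73862
2 [82, 83, 77, 81, 81, 79, 78, 84, 86, 80, 80, 81, 82, 81, 82, 80, 84, 80, 80, 76, 85, 81, 85, 83, 81, 86, 87, 81, 85, 83, 85, 86, 83, 81, 84, 83, 85, 79, 78, 84, 91, 85, 83, 82, 86, 89, 82, 84, 82, 87, 91, 87, 77, 86, 89, 91, 90, 74, 83, 82, 92, 92, 86, 85, 90, 92, 90, 84, 83, 86, 91, 93, 88, 82, 89]
  dip s -37.5 78.371056
  dip s 39.5 77.463455
4 [110, 112, 111, 108, 108, 109, 109, 108, 108, 110, 111, 111, 107, 113, 109, 110, 110, 79, 79, 73, 102, 107, 108, 113, 112, 109, 104, 111, 108, 109, 106, 107, 111, 108, 109, 106, 110, 112, 107, 108, 112, 112, 107, 114, 108, 110, 110, 112, 108, 110, 113, 108, 113, 108, 113, 110, 110, 80, 75, 77, 95, 111, 111, 109, 111, 111, 108, 114, 110, 114, 110, 103, 161, 127, 125]
  dip s -38.0 77.28647
  dip s 41.0 76.076065
7 [111, 107, 111, 108, 104, 106, 108, 107, 105, 104, 107, 105, 104, 109, 107, 107, 110, 80, 76, 73, 79, 110, 108, 106, 106, 106, 105, 105, 106, 105, 105, 103, 106, 106, 106, 105, 103, 107, 106, 103, 105, 107, 103, 106, 106, 105, 107, 103, 105, 105, 99, 107, 108, 106, 105, 105, 106, 85, 80, 74, 73, 85, 105, 106, 106, 108, 105, 107, 109, 106, 108, 95, 153, 203, 219]
  dip s -37.0 73.82955
  dip s 44.0 75.016815
A [581.5     309.22827]
```

Stand centre is at (564.5, 354.0) mm, with its x axis at 112.2°. I back off, turn the sole square to the stand, then descend in front of it.

arm_command:
  commands:
    - [[-0.006,-0.02,0],0]
    - [[-0.012,-0.045,0],0]
    - [[-0.016,-0.055,0],0]
    - [[-0.016,-0.055,0],0]
    - [[-0.01,-0.04,0],-0.006]
    - [[-0.006,-0.02,0],-0.014]
    - [[0,0,0],-0.022]
    - [[0,0,0],-0.022]
    - [[0,0,0],-0.022]
    - [[0,0,0],-0.022]
    - [[0,0,0],-0.022]
    - [[0,0,0],-0.022]

```text
t: 19.7
tcp_pos: [0.675, 0.0856, 0.2606]
ee_rot: [1.948, -2.464, 0.0]
contact_force: [1.3, 0.3, -2.0]
width: 0.015
grasp_force: 97.6
```

arm_command:
  commands:
    - [[0,0,0],-0.022]
    - [[0,0,0],-0.022]
    - [[0,0,0],-0.022]
    - [[0,0,0],-0.02]
    - [[0,0,0],-0.0135]
    - [[0,0,0.02],0]
    - [[0,0,0.04],0]
    - [[0,0,0.06],0]
    - [[0,0,0.06],0]
    - [[0,0,0.06],0]
    - [[0,0,0.04],0]
    - [[0,0,0.02],0]

```text
t: 21.2
tcp_pos: [0.6742, 0.0863, 0.1851]
ee_rot: [2.607, -1.752, -0.001]
contact_force: [0.0, -0.5, -2.6]
width: 0.0148
grasp_force: 97.6
```

```bash
python3 -c "
from h import *
go(674.1,85.5,100.8)"
```

```text
t 21.2 tcp [674.2  86.3 185.1] yaw -67.8 z [-0.001 -0.    -1.   ] q [   7.   35.   26.   81.   -0. -105.] w 14.8 F [ 0.  -0.5 -2.6] 97.6
need shift tool mm [ 0.7  0.3 84.3] frac [0.0029 0.0013 0.337 ]
```

arm_command:
  commands:
    - [[0,0,0.02],0]
    - [[0,0,0.04],0]
    - [[0,0,0.06],0]
    - [[0,0,0.06],0]
    - [[0,0,0.06],0]
    - [[0,0,0.05],0]
    - [[0,0,0.035],0]
    - [[0,0,0.02],0]
    - [[0,0,0],0]
    - [[0,0,0],0]

```text
t: 22.45
tcp_pos: [0.6747, 0.0865, 0.1]
ee_rot: [-2.608, 1.751, -0.001]
contact_force: [-1.1, -0.7, -2.5]
width: 0.0147
grasp_force: 97.6
```

```bash
cat > chk.py <<'E'
from h import *
import sys
z=float(sys.argv[1])/1000
o,R=st()
for n in("top","scene"):
    im=ctrl.snapshot(n); c=cam(n); save("k_%s_%d"%(n,o["t"]*100),im)
    for d in ctrl.cut_out(n,"sole")[:4]:
        P=unproj(c,np.argwhere(d["pixels"])[:,::-1].astype(float),z)[:,:2]*1000; r=cv2.minAreaRect(P.astype(np.float32))
        print(n,round(d["conf"],2),np.round(d["location"]),len(P),"mean",P.mean(0).round(1),"rect",np.round(r[0],1),np.round(r[1],1),round(r[2],1))
E
python3 chk.py 45; python3 -c "
from h import *
go(674.1,85.5,98.8)"
```

```text
t 22.45 tcp [674.7  86.5 100. ] yaw -67.76 z [ 0.001  0.    -1.   ] q [   7.   37.   16.   69.   -0. -105.] w 14.7 F [-1.1 -0.7 -2.5] 97.6
top 0.44 [130. 172.] 95 mean [666.8 243. ] rect [666. 244.] [20.8 49.6] 84.8
scene 0.72 [251. 294.] 762 mean [622.4 211.7] rect [623.1 211. ] [153.2  63.9] 20.4
t 22.65 tcp [674.6  86.5  99.8] yaw -67.76 z [ 0.  0. -1.] q [   7.   37.   16.   69.   -0. -105.] w 14.9 F [-0.2  0.3 -2.3] 97.6
need shift tool mm [0.7 0.8 1. ] frac [0.0028 0.0033 0.0042]
```

The sole is carried square, and the scene camera puts it within 1 mm of the expected place. I take it in under the bar.

arm_command:
  commands:
    - [[-0.02,0.0036,0.004],0]
    - [[-0.04,0,0],0]
    - [[-0.06,0,0],0]
    - [[-0.06,0,0],0]
    - [[-0.06,0,0],0]
    - [[-0.06,0,0],0]
    - [[-0.06,0,0],0]
    - [[-0.05,0,0],0]
    - [[-0.03,0,0],0]
    - [[-0.015,0,0],0]
    - [[0,0,0],0]

```text
t: 24.02
tcp_pos: [0.6306, 0.1913, 0.0985]
ee_rot: [2.608, -1.751, 0.0]
contact_force: [0.7, 0.3, -2.7]
width: 0.0143
grasp_force: 97.6
```

```bash
cat >> h.py <<'E'
def stand(xs,ys,z):
    o,R=st(); C=np.array([564.5,354.0]); a=np.radians(112.2); X=np.array([np.cos(a),np.sin(a)]); Y=np.array([-X[1],X[0]]); d=o["tcp_pos"][:2]*1000-C
    print("stand-frame tcp",round(d@X,1),round(d@Y,1)); t=C+xs*X+ys*Y; go(t[0],t[1],z)
E
python3 -c "
from h import *
stand(-134,0,98.8)"
```

```text
t 24.02 tcp [630.6 191.3  98.5] yaw -67.77 z [ 0. -0. -1.] q [ 17.  34.  11.  67.  -0. -95.] w 14.3 F [ 0.7  0.3 -2.7] 97.6
stand-frame tcp -175.6 0.3
t 24.02 tcp [630.6 191.3  98.5] yaw -67.77 z [ 0. -0. -1.] q [ 17.  34.  11.  67.  -0. -95.] w 14.3 F [ 0.7  0.3 -2.7] 97.6
need shift tool mm [-41.6  -0.3  -0.3] frac [-0.1663 -0.0011 -0.0011]
```

arm_command:
  commands:
    - [[-0.02,-0.001,0],0]
    - [[-0.03,0,0],0]
    - [[-0.03,0,0],0]
    - [[-0.03,0,0],0]
    - [[-0.025,0,0],0]
    - [[-0.02,0,0],0]
    - [[-0.011,0,0],0]
    - [[0,0,0],0]
    - [[0,0,0],0]
    - [[0,0,0],0]

```text
t: 25.28
tcp_pos: [0.6152, 0.2297, 0.0986]
ee_rot: [-2.608, 1.752, -0.0]
contact_force: [0.7, 0.0, -3.5]
width: 0.0151
grasp_force: 97.6
```

```bash
python3 -c "
from h import *
stand(-134,0,73.8)"; python3 chk.py 44.7
```

```text
t 25.27 tcp [615.2 229.7  98.6] yaw -67.78 z [ 0. -0. -1.] q [ 20.  34.  10.  67.  -0. -92.] w 15.1 F [ 0.7  0.  -3.5] 97.6
stand-frame tcp -134.2 0.0
t 25.27 tcp [615.2 229.7  98.6] yaw -67.78 z [ 0. -0. -1.] q [ 20.  34.  10.  67.  -0. -92.] w 15.1 F [ 0.7  0.  -3.5] 97.6
need shift tool mm [-0.2 -0.  24.8] frac [-0.0009 -0.0001  0.0991]
t 25.27 tcp [615.2 229.7  98.6] yaw -67.78 z [ 0. -0. -1.] q [ 20.  34.  10.  67.  -0. -92.] w 15.1 F [ 0.7  0.  -3.5] 97.6
top 0.46 [128. 303.] 104 mean [ 671.8 -155.1] rect [ 671.2 -155.3] [25.9 42.1] 62.5
scene 0.76 [262. 362.] 426 mean [586.2 371.3] rect [568.2 365.3] [140.2  49. ] 9.6
scene 0.25 [252. 199.] 818 mean [731.3 -28.3] rect [728.  -30.4] [157.4  60.6] 38.2
```

No contact. I lower the sole onto the rails and carry on until the blade hangs free.

arm_command:
  commands:
    - [[0,0,0.01],0]
    - [[0,0,0.012],0]
    - [[0,0,0.012],0]
    - [[0,0,0.012],0]
    - [[0,0,0.01],0]
    - [[0,0,0.01],0]
    - [[0,0,0.01],0]
    - [[0,0,0.01],0]
    - [[0,0,0.007],0]
    - [[0,0,0.006],0]
    - [[0,0,0],0]
    - [[0,0,0],0]

```text
t: 26.98
tcp_pos: [0.6152, 0.2299, 0.0739]
ee_rot: [-2.608, 1.751, -0.0]
contact_force: [0.2, 0.1, -1.2]
width: 0.0145
grasp_force: 97.6
```

```bash
python3 chk.py 28
```

```text
t 26.98 tcp [615.2 229.9  73.9] yaw -67.76 z [ 0.  0. -1.] q [ 20.  34.   8.  64.  -0. -92.] w 14.5 F [ 0.2  0.1 -1.2] 97.6
scene 0.62 [263. 360.] 446 mean [583.3 370.1] rect [566.5 366.2] [140.   47.1] 9.7
```

Run:
```python
from h import *
C=np.array([564.5,354.0]); a=np.radians(112.2); X=np.array([np.cos(a),np.sin(a)]); Y=np.array([-X[1],X[0]])
im=ctrl.snapshot("scene"); c=cam("scene"); d=ctrl.cut_out("scene","sole")[0]; m=d["pixels"]
for z in(.028,.022):
    P=unproj(c,np.argwhere(m)[:,::-1].astype(float),z)[:,:2]*1000-C; xs,ys=P@X,P@Y
    print(z,"ys",ys.min().round(1),ys.max().round(1)," xs max by ys bin:",[(b,xs[abs(ys-b)<6].max().round(1),xs[abs(ys-b)<6].min().round(1)) for b in range(-70,75,14) if (abs(ys-b)<6).any()])
h=cv2.cvtColor(im,cv2.COLOR_RGB2HSV); w=((h[...,1]<60)&(h[...,2]>110)); 
P=unproj(c,np.argwhere(w)[:,::-1].astype(float),.006)[:,:2]*1000-C; xs,ys=P@X,P@Y; k=(xs>0)&(xs<60)&(abs(ys)<130)
print("base: back xs by ys",[(b,xs[k&(abs(ys-b)<6)].max().round(1)) for b in range(-112,113,16) if (k&(abs(ys-b)<6)).any()],"ys",ys[k].min().round(1),ys[k].max().round(1))
```

```text
0.028 ys -73.7 57.5  xs max by ys bin: [(-70, np.float64(19.0), np.float64(-20.5)), (-56, np.float64(24.4), np.float64(-26.3)), (-42, np.float64(25.9), np.float64(-25.1)), (-28, np.float64(23.8), np.float64(-20.1)), (-14, np.float64(24.2), np.float64(-12.3)), (0, np.float64(24.7), np.float64(0.9)), (14, np.float64(26.7), np.float64(6.4)), (28, np.float64(30.0), np.float64(12.1)), (42, np.float64(31.6), np.float64(17.1)), (56, np.float64(29.4), np.float64(23.0))]
0.022 ys -68.5 63.8  xs max by ys bin: [(-70, np.float64(17.9), np.float64(-14.9)), (-56, np.float64(25.9), np.float64(-22.6)), (-42, np.float64(28.1), np.float64(-23.9)), (-28, np.float64(27.1), np.float64(-18.9)), (-14, np.float64(26.4), np.float64(-13.7)), (0, np.float64(26.9), np.float64(2.2)), (14, np.float64(27.4), np.float64(7.0)), (28, np.float64(30.6), np.float64(12.7)), (42, np.float64(33.9), np.float64(18.5)), (56, np.float64(32.8), np.float64(20.8))]
base: back xs by ys [(-112, np.float64(59.8)), (-96, np.float64(59.8)), (-80, np.float64(48.1)), (-64, np.float64(47.0)), (-48, np.float64(46.7)), (-32, np.float64(48.9)), (-16, np.float64(53.2)), (0, np.float64(46.8)), (16, np.float64(47.2)), (32, np.float64(47.0)), (48, np.float64(48.6)), (64, np.float64(50.3)), (80, np.float64(48.2)), (96, np.float64(46.9)), (112, np.float64(46.7))] ys -130.0 128.1
```

The sole sits square and within about 2 mm of centred. I draw the blade out straight.

arm_command:
  commands:
    - [[0.02,0,0],0]
    - [[0.04,0,0],0]
    - [[0.05,0,0],0]
    - [[0.06,0,0],0]
    - [[0.06,0,0],0]
    - [[0.06,0,0],0]
    - [[0.06,0,0],0]
    - [[0.06,0,0],0]
    - [[0.06,0,0],0]
    - [[0.05,0,0],0]
    - [[0.03,0,0],0]
    - [[0,0,0],0]

```text
t: 28.78
tcp_pos: [0.6672, 0.1022, 0.0737]
ee_rot: [2.608, -1.752, -0.0]
contact_force: [-0.3, 1.2, -1.8]
width: 0.015
grasp_force: 97.6
```

Run:
```python
from h import *
stand(-280,0,62.8)
C=np.array([564.5,354.0]); a=np.radians(112.2); X=np.array([np.cos(a),np.sin(a)]); Y=np.array([-X[1],X[0]])
im=ctrl.snapshot("scene"); c=cam("scene"); d=ctrl.cut_out("scene","sole")[0]
P=unproj(c,np.argwhere(d["pixels"])[:,::-1].astype(float),.028)[:,:2]*1000-C; xs,ys=P@X,P@Y
print("ys",ys.min().round(1),ys.max().round(1),[(b,xs[abs(ys-b)<6].max().round(1)) for b in range(-70,75,14) if (abs(ys-b)<6).any()])
```

```text
t 28.77 tcp [667.2 102.2  73.7] yaw -67.79 z [-0.  0. -1.] q [   9.   37.   12.   65.    0. -103.] w 15.0 F [-0.3  1.2 -1.8] 97.6
stand-frame tcp -271.9 0.0
t 28.77 tcp [667.2 102.2  73.7] yaw -67.79 z [-0.  0. -1.] q [   9.   37.   12.   65.    0. -103.] w 15.0 F [-0.3  1.2 -1.8] 97.6
need shift tool mm [ 8.1 -0.  10.9] frac [ 0.0323 -0.      0.0437]
ys -73.7 57.4 [(-70, np.float64(19.0)), (-56, np.float64(24.4)), (-42, np.float64(26.7)), (-28, np.float64(23.8)), (-14, np.float64(23.2)), (0, np.float64(23.6)), (14, np.float64(26.7)), (28, np.float64(30.0)), (42, np.float64(31.6)), (56, np.float64(28.6))]
```

The sole has not moved. The bench under the blade here is bare, so I stand the spatula down.

arm_command:
  commands:
    - [[0.016,0,0],0]
    - [[0.016,0,0.006],0]
    - [[0,0,0.008],0]
    - [[0,0,0.008],0]
    - [[0,0,0.008],0]
    - [[0,0,0.006],0]
    - [[0,0,0.004],0]
    - [[0,0,0.0025],0]
    - [[0,0,0],0]
    - [[0,0,0],0]

```text
t: 30.12
tcp_pos: [0.6702, 0.0952, 0.0632]
ee_rot: [-2.608, 1.751, -0.0]
contact_force: [-0.0, -0.4, -1.7]
width: 0.0148
grasp_force: 97.6
```

```bash
python3 -c "
from h import *
st()"
```

```text
t 30.12 tcp [670.2  95.2  63.2] yaw -67.76 z [ 0.  0. -1.] q [   8.   37.   11.   64.    0. -104.] w 14.8 F [-0.  -0.4 -1.7] 97.6
```

arm_command:
  commands:
    - [[0,0,0.002],0]
    - [[0,0,0],0]
    - [[0,0,0.001],0]
    - [[0,0,0],0]
    - [[0,0,0],0]

```text
t: 30.75
tcp_pos: [0.6704, 0.0951, 0.0627]
ee_rot: [-2.608, 1.751, -0.001]
contact_force: [0.1, -2.6, 4.4]
width: 0.015
grasp_force: 98.6
```

arm_command:
  commands:
    - [[0,0,0],0]
    - [[0,0,0],0]
    - [[0,0,0],0]
  force: 20

```text
t: 31.12
tcp_pos: [0.6704, 0.0951, 0.0627]
ee_rot: [-2.608, 1.751, -0.001]
contact_force: [-0.1, -2.1, 5.2]
width: 0.0145
grasp_force: 98.6
```

arm_command:
  commands:
    - [[0,0,0],0]
    - [[0,0,0],0]
    - [[0,0,0],0]
    - [[0,0,0],0]
    - [[0,0,0],0]
  fingers: -0.1

```text
t: 31.75
tcp_pos: [0.6701, 0.0952, 0.0624]
ee_rot: [2.608, -1.751, -0.0]
contact_force: [-0.4, 0.7, 0.6]
width: 0.0471
grasp_force: 0.0
```

arm_command:
  commands:
    - [[0,0,-0.03],0]
    - [[0,0,-0.06],0]
    - [[0,0,-0.08],0]
    - [[0,0,-0.1],0]
    - [[0,0,-0.1],0]
    - [[0,0,-0.1],0]
    - [[0,0,-0.1],0]
    - [[0.05,0,-0.05],0]
    - [[0.05,0,0],0]
    - [[0.05,0,0],0]
    - [[0,0,0],0]

```text
t: 33.12
tcp_pos: [0.6843, 0.0594, 0.2167]
ee_rot: [2.606, -1.753, -0.001]
contact_force: [-0.1, 0.7, 0.1]
width: 0.047
grasp_force: 0.0
```

Run:
```python
from h import *
o,R=st(); im=ctrl.snapshot("wrist"); c=cam("wrist",o)
for d in ctrl.cut_out("wrist","spatula")[:2]: print("spatula",round(d["conf"],2),d["location"],unproj(c,np.array(d["location"][::-1]),.003)*1000)
h=cv2.cvtColor(im,cv2.COLOR_RGB2HSV); w=((h[...,1]<50)&(h[...,2]>150)).astype(np.uint8); n,lab,s,ct=cv2.connectedComponentsWithStats(w)
for i in range(1,n):
    if s[i,4]>600:
        P=unproj(c,np.argwhere(lab==i)[:,::-1].astype(float),.003)[:,:2]*1000; print(s[i].tolist(),cv2.minAreaRect(P.astype(np.float32)))
C=np.array([564.5,354.0]); a=np.radians(112.2); X=np.array([np.cos(a),np.sin(a)]); Y=np.array([-X[1],X[0]])
im=ctrl.snapshot("scene"); c=cam("scene"); d=ctrl.cut_out("scene","sole")[0]
P=unproj(c,np.argwhere(d["pixels"])[:,::-1].astype(float),.028)[:,:2]*1000-C; xs,ys=P@X,P@Y
print("sole ys",ys.min().round(1),ys.max().round(1),[(b,xs[abs(ys-b)<6].max().round(1)) for b in range(-70,75,28)])
for d in ctrl.cut_out("scene","spatula")[:3]: print(round(d["conf"],2),d["location"],unproj(c,np.array(d["location"][::-1]),.02)*1000)
top=ctrl.snapshot("top"); c=cam("top")
for n in("half_sole","spool_1","oil","cement","hammer"):
    for d in ctrl.cut_out("top",n)[:3]: print(n,round(d["conf"],2),d["location"])
```

```text
t 33.12 tcp [684.3  59.4 216.7] yaw -67.84 z [-0.001 -0.    -1.   ] q [   5.   37.   33.   86.   -0. -107.] w 47.0 F [-0.1  0.7  0.1] 0.0
spatula 0.86 [263.9, 253.7] [634.1156014 182.0119493   3.       ]
spatula 0.7 [319.4, 470.4] [332.97521921 150.99997714   3.        ]
[69, 0, 74, 43, 2465] ((872.933837890625, -16.988849639892578), (71.71620178222656, 38.01818084716797), 21.91440200805664)
[0, 9, 26, 66, 1147] ((960.314208984375, 38.7414436340332), (19.27335548400879, 59.93775939941406), 0.23333892226219177)
[194, 22, 69, 74, 4007] ((748.72265625, -28.73479461669922), (70.52389526367188, 70.19799041748047), 22.106035232543945)
[314, 72, 67, 77, 2094] ((608.9365844726562, -22.718372344970703), (42.31293487548828, 85.30512237548828), 3.111203908920288)
[374, 85, 74, 43, 1213] ((547.0703125, -53.53777313232422), (74.63711547851562, 32.809844970703125), 1.0017025470733643)
[0, 114, 51, 99, 1087] ((922.8250732421875, 166.72767639160156), (56.09855651855469, 114.91545867919922), 8.816317558288574)
[235, 243, 37, 62, 2164] ((629.0499267578125, 196.41400146484375), (45.62129592895508, 88.54434204101562), 22.12742805480957)
[0, 299, 60, 54, 1095] ((877.7156982421875, 394.1589660644531), (77.13842010498047, 90.5362548828125), 8.463898658752441)Traceback (most recent call last):
  File "<stdin>", line 11, in <module>
    return umr_maximum(a, axis, None, out, keepdims, initial, where)
ValueError: zero-size array to reduction operation maximum which has no identity
```

```bash
python3 chk.py 28
python3 - <<'E'
from h import *
im=ctrl.snapshot("top")
for n in("half_sole","spool_1","oil","cement","hammer","rack_a"):
    for d in ctrl.cut_out("top",n)[:2]: print(n,round(d["conf"],2),d["location"])
E
```

```text
t 33.33 tcp [684.1  60.8 217.2] yaw -67.75 z [-0.  0. -1.] q [   5.   37.   33.   86.    0. -107.] w 47.5 F [ 0.7 -1.   0.1] 0.0
top 0.75 [169. 134.] 440 mean [552.  363.7] rect [554.2 367.5] [145.9  35.4] 22.8
scene 0.74 [265. 360.] 440 mean [586.2 370.3] rect [567.9 370.2] [136.8  49.2] 4.2
scene 0.63 [235. 347.] 2402 mean [478.4 303.6] rect [460.8 293.4] [430.9 106.5] 25.2
half_sole 0.87 [170.8, 367.2]
spool_1 0.46 [126.7, 301.2]
spool_1 0.4 [199.4, 312.0]
oil 0.49 [108.9, 296.4]
hammer 0.93 [238.5, 85.8]
rack_a 0.55 [173.4, 353.5]
```

```bash
python3 -c "
from workcell import ctrl
print(ctrl.hand_in())"
```

```text
the job is handed in; nothing more can be done
None
```

The long sole lies square on the two rails under the lamp bar, about 2 mm off centre by my camera measurements. The spatula stands flat on its blade on the bare bench, nothing else was touched as far as my checks show, and I handed the job in at about 33 s; no verdict came back.

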